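Lock the leaning test nipple and hold a gauge on it

ROBOT

A 6-joint arm with a two-finger parallel gripper is mounted at the origin on the work surface. World frame = base frame: x ahead of the robot, y to its left, z up, the work surface at z = 0. Lengths are in m, angles in rad, forces in N, time in s.
With the tool pointing down it reaches from about 0.3 to 0.775 m from the base axis. Payload 14.6 kg.
Tool frame: the origin (TCP) lies midway between the tips of the shut fingers; the grasp point (between the pads) lies 19 mm behind it; z points along the fingers, y is the line along which they close (so a half turn about z gives the same grasp; the last joint's range is limited). The gripper opens to 94 mm and grips with 3 to 60 N. Pads are 16 mm wide; open, the fingers measure 119 mm over their backs; the gripper's body (75 mm by 177 mm) begins 78 mm behind the grasp point.
Start: joints at [-1.195, 0.3, 1.521, -0, 1.321, -0.067], TCP at [0.236, -0.497, 0.205] pointing down, gripper open.
Joint ranges: [-3.03, 3.03], [-0.79, 2.21], [0.23, 2.52], [-1.04, 4.18], [0, 3.07], [-2.55, 2.55]. Speed limits (rad/s): [2.22, 2.22, 2.57, 3.14, 3.14, 3.14].

INTERFACE

Orientations are given as [roll, pitch, yaw] about the fixed x, y, z axes, in that order (R = Rz(yaw) Ry(pitch) Rx(roll)).
In Python, from station import telemetry, optics, ctrl gives the robot as it stands.
- The arm moves only by the tool carry_out, never from a script. Its argument "plan" is a list that holds one entry, the list of rows, each a list of 7 numbers: the shift along the tool's x, y, z in mm, then the turn, a rotation vector about the tool's x, y, z in rad, then the finger opening in mm, from 0 to 94. A call has 1 to 20 rows; each row shifts and turns the commanded pose from where the row before left it, along the tool's axes as they then stand; what a row does not reach is not made up. A row lasts 1/12 s, in which the tool goes at most 41.7 mm and 7.16 degrees, less where a joint would pass 70% of its speed; a pose out of reach is approached as far as the arm can. A call with a gripper value outside its range is refused whole. The fingers move at their own pace and stop on an object; "squeeze" is the grip in N (left out, the last holds). Time passes only in rows, so rows that do not move let the fingers close. It gives the time, the measured TCP pose, the force, the opening and the grip force at its end, in the units of the state.
- telemetry.get_obs(): the state, without advancing time (a new reading comes with each control period).
- optics.camera(name): name is "side" or "top"; returns a dict with "pixels" (400x640x3 uint8, red, green, blue), "intrinsics" (3x3 intrinsics, pixels), "origin" and "rotation" of the camera in the world. Camera axes: x right, y down, z forward; pixel columns grow to the right and rows downward; lengths in m; the calibration is good to about 2 mm. A picture is of the moment at which its call begins. There is no depth.
- ctrl.hand_in(): hands the job in; it is judged then, once.
The state is a dict: "time_s": time; "qpos": joint angles; "joint_vel": joint speeds; "tau": joint torques, N m; "ee_pos": TCP position; "eef_rot": TCP orientation; "force": force on the tool from outside, world axes, zero at the start; "moment": the same for the moment, N m; "grip_width": finger opening in m; "grip_force": force on a finger pad.
Only numpy, scipy, OpenCV 4.12 (cv2) and the standard library are available. Lean on these libraries where they do the work, as an engineer would, in place of code of your own. Each camera call takes 0.05 s, during which the arm holds its last target. There are 200 camera calls.

TASK

On the leaning test nipple, turn the yellow hexagonal lock collar clockwise (seen looking down onto the nipple) to its stop, where its white line meets the red locked mark. Then pick up the orange test gauge and press its coupler squarely down over the nipple until it snaps, and keep pushing against the valve spring until the coupler is fully down. Finish while still gripping the gauge and holding it pressed fully down, with the collar still locked and the other loose things on the bench left where they are.

Things in the scene. Friction and masses are not known exactly. Their poses are not given: they have to be found in the camera images.
- collar_center (a point): centre of the yellow hexagonal lock collar on the leaning neck: 44 mm across flats, flats 25 mm wide, 22 mm long along the nipple axis. z = nipple axis, up and out, 25 degrees from vertical. The frame turns with the collar; its flats' normals lie at 1.00 rad + k x 60 degrees from x towards y. Neck below it 34 mm across, free for 15 mm; the nipple and pin end 47 mm past this point along z
- collar (a joint): angle of the lock collar, rad: grows as it is turned clockwise seen looking down on the nipple (about -z of point collar_center); starts between 0 and 0.35; hard stop at 1.0, where its white line meets the red locked mark. It has stiff friction (about 0.12 N m) and stays where it is left
- nipple_tip (a point): middle of the flat tip of the brass nipple (14 mm across, tapered over its last 4 mm), not counting the 6 mm steel valve pin that stands 5 mm further out. z is the nipple axis (outwards). This frame is fixed to the block
- nipple_seat (a point): point on the nipple axis 28 mm below nipple_tip, 0.5 mm above the dark disc with the red mark: the centre of the coupler's mouth comes exactly here when the coupler is fully down. z is the nipple axis (outwards)
- pin (a joint): travel of the sprung valve pin in the nipple's tip, m: 0 out, 0.005 pressed flush with the tip (coupler fully down). 2.4 N to start, 1200 N/m, so about 8.4 N fully pressed
- catch_left (a joint): inward travel of one sprung catch ball on the nipple's side, 10 mm below the tip, m: 0 out, 0.002 when the coupler's throat passes over it; it snaps back to 0 in the coupler's groove when the coupler's mouth is 5 to 6 mm from fully down
- catch_right (a joint): the same for the opposite catch ball; passing both takes a push of about 7 to 10 N along the axis, felt 16 to 12 mm before fully down; then the coupler is drawn in and snaps
- gauge_grip (a point): middle of the orange hexagonal grip of the loose test gauge (0.25 kg), which stands on the bench mouth down; 45 mm above its underside. z = its axis, to the dial. Grip 40 mm across flats, flats 23 mm wide, 13 mm up and down from here; flats' normals at 90 degrees + k x 60 degrees from x towards y. Above it a black head 37 mm across (top at 71 mm), below it the steel coupler, 33 mm across
- gauge_mouth (a point): centre of the coupler's open mouth, in the gauge's underside, 45 mm below gauge_grip along the gauge's axis. The mouth is a funnel, 24 mm wide narrowing over 5 mm to a round bore 16.4 mm wide and 28 mm deep; it fits the nipple at any turn about its axis. z points from the mouth to the dial
- gauge: the whole test gauge; origin at the centre of its underside (= gauge_mouth), z up to the dial
- tape: roll of black tape lying flat, 60 mm across, 19 mm high, hole 40 mm; a bystander, origin under its centre
- ferrule: upright copper ferrule, 22 mm across, 35 mm high; a bystander, origin under its centre
- jar: small clear jar with a blue cap, 54 mm across, 75 mm high; a bystander, origin under its centre
- screwdriver: screwdriver with a red handle, lying along its x axis; a bystander
- wrench: steel wrench lying along its x axis; a bystander
- knife: red retractable knife, 125 mm long, 22 mm wide, lying along its x axis; a bystander
Mind the look-alikes: they are no part of the job. Of the things that look like the gauge, the larger one is meant.

How it is judged:
By the outcome, as a careful person would: the job done as asked, in the order asked, and still so for the second after the job is handed in, while the arm keeps its last pose, push and grip.
It also fails if it takes over 58 s, if anything falls off the work surface, if the arm or the gripper's body presses on something with over 40 N, if the wrist force passes 120 N, or if a joint passes its speed limit or range.

## Working session

There is one attempt and no reset: what is moved stays moved. The work goes in short steps, Python scripts to look and compute and a tool call to move; the robot and the scene stay as the last step left them, time stands still between calls to the robot, and variables do not carry over. Pictures are saved under pics/ and viewed, at most 10 in all, crops included, and the job is handed in when it is done.

Besides the shell and the picture viewer there is one more tool, called after ">>>" as name([rows], argument=value, ...), one row to a line, values as JSON. carry_out: Moves the arm, as the interface text tells. Its arguments: {"type":"object","properties":{"plan":{"type":"array","items":{"type":"array","items":{"type":"array","items":{"type":"number"}}}},"squeeze":{"type":"number"}},"required":["plan"]}

```bash
mkdir -p pics; ls
python3 - <<'E'
from station import telemetry, optics
import cv2,pickle
o=telemetry.get_obs();print(o)
for n in("side","top"):
    c=optics.camera(n);cv2.imwrite(f"pics/{n}0.png",c["pixels"][:,:,::-1]);pickle.dump(c,open(f"{n}0.pkl","wb"))
    print(n,c["intrinsics"],c["origin"],c["rotation"])
E
```

```text
pics
{'time_s': 0.0, 'qpos': array([-1.19464105e+00,  3.00490203e-01,  1.52158373e+00, -8.71569784e-06,
        1.32067149e+00, -6.65977908e-02]), 'joint_vel': array([ 0.00011786, -0.00051014, -0.00131092, -0.00075112, -0.00097006,
       -0.00025211]), 'tau': array([-2.04918324e-03, -5.31813920e+01, -3.52737737e+01,  7.07885530e-02,
        2.43569026e-02, -6.42584610e-05]), 'ee_pos': array([ 0.23553752, -0.49672869,  0.20487473]), 'eef_rot': array([-3.14044188e+00, -6.82915806e-05,  4.42755194e-01]), 'force': array([ 0.4524267 ,  0.27410447, -0.259831  ]), 'moment': array([ 0.02840217,  0.0231889 , -0.00051369]), 'grip_force': 0.0, 'grip_width': 0.09413078370945352}
side [[476.42577198   0.         318.9664825 ]
 [  0.         476.42577198 211.66414352]
 [  0.           0.           1.        ]] [0.26721187 0.87367368 0.64135408] [-2.08828024  0.02243721 -2.82115555]
top [[499.49565972   0.         318.67375317]
 [  0.         499.49565972 206.39885693]
 [  0.           0.           1.        ]] [ 0.32282292 -0.0151442   1.39394655] [-2.97365742  0.01580716 -1.5882265 ]
```

View pics/side0.png

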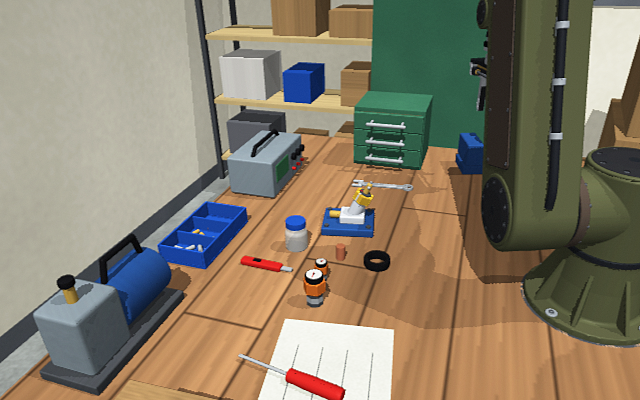

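View pics/top0.png

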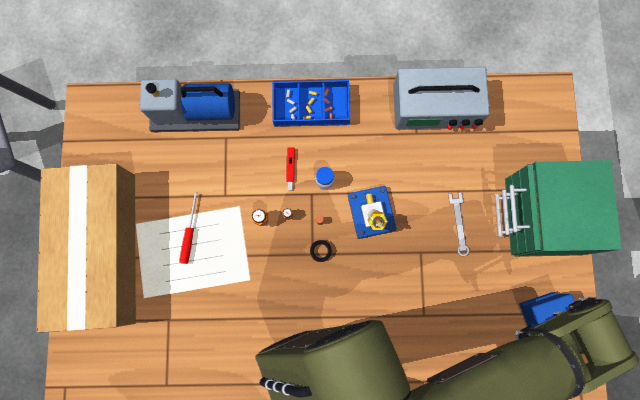

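The side view shows the large gauge at (314,284) and a small look-alike at (321,268). The leaning nipple with its yellow collar is at (364,198), and a yellow side port is at (335,213). In the top view the large gauge is at (260,216), the small one at (287,212) and the collar at (377,222).

Candidates for the gauge are the large one at side (314,284) and the small one at (321,268), so I choose the large one. Candidates for the collar are the hex at side (364,198) and the side port at (335,213), so I choose the hex. I'll check both in one close crop.

```bash
cat > h.py <<'E'
import numpy as np,pickle,cv2
from scipy.spatial.transform import Rotation as R
def cam(c):
    return c["intrinsics"],np.array(c["origin"]),R.from_euler('xyz',c["rotation"]).as_matrix()
def proj(c,P):
    K,o,M=cam(c);q=(np.atleast_2d(P)-o)@M@K.T;return q[:,:2]/q[:,2:]
def ray(c,uv):
    K,o,M=cam(c);return o,M@np.linalg.solve(K,[*uv,1])
def onz(c,uv,z):
    o,d=ray(c,uv);return o+d*(z-o[2])/d[2]
def tri(c1,u1,c2,u2):
    o1,d1=ray(c1,u1);o2,d2=ray(c2,u2)
    s=np.linalg.lstsq(np.c_[d1,-d2],o2-o1,rcond=None)[0]
    a,b=o1+d1*s[0],o2+d2*s[1];return (a+b)/2,np.linalg.norm(a-b)
def load(n): return pickle.load(open(n+".pkl","rb"))
def crop(c,u0,v0,w,h,s):
    return cv2.resize(c["pixels"][v0:v0+h,u0:u0+w,::-1],None,fx=s,fy=s,interpolation=cv2.INTER_CUBIC)
E
python3 - <<'E'
from h import *
s,t=load("side0"),load("top0")
a=np.hstack([crop(s,315,175,66,66,6),crop(t,345,183,66,66,6)])
b=np.hstack([crop(s,290,250,66,33,6),crop(t,235,195,66,33,6)])
b=np.hstack([crop(s,285,250,66,60,6)[:200] if 0 else cv2.resize(crop(s,285,250,66,60,6),(220,200)),cv2.resize(crop(t,240,190,66,60,6),(220,200))])
b=np.pad(b,((0,0),(0,a.shape[1]-b.shape[1]),(0,0)))
cv2.imwrite("pics/crop1.png",np.vstack([a,b]))
print(onz(t,(260,216),.116),onz(s,(314,303),0),onz(t,(377,222),.1),tri(s,(364,198),t,(377,222)))
E
```

```text
[0.51764533 0.15377435 0.116     ] [0.52712927 0.16831216 0.        ] [ 0.49819891 -0.14996388  0.1       ] (array([ 0.50162017, -0.15170202,  0.0819183 ]), np.float64(0.0019494246577878682))
```

View pics/crop1.png

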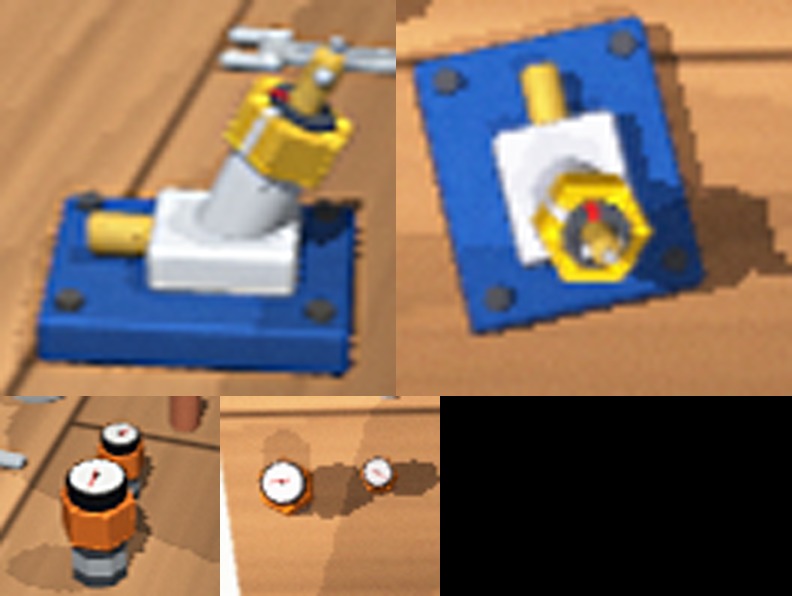

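The crop confirms both choices. The large gauge is at crop (100,520), and the yellow hex collar has a white line at (250,130) with the red mark at (283,95), clockwise of it. Next I'll fit the nipple and collar model to the silhouettes in both views.

```bash
cat > fit.py <<'E'
from h import *
from scipy.optimize import minimize, differential_evolution
S=4
def ymask(c,box,lo,hi):
    u,v,w,h=box
    im=cv2.resize(c["pixels"][v:v+h,u:u+w],None,fx=S,fy=S,interpolation=cv2.INTER_CUBIC)
    return cv2.inRange(cv2.cvtColor(im,cv2.COLOR_RGB2HSV),lo,hi)
def hull_keep(m,uv,box):
    n,l,st,ce=cv2.connectedComponentsWithStats(m)
    big=max((i for i in range(1,n)),key=lambda i:st[i,4])
    pts=np.argwhere(l==big)[:,::-1].astype(np.int32)
    o=np.zeros_like(m);cv2.fillConvexPoly(o,cv2.convexHull(pts.reshape(-1,1,2)),1);return o
def render(c,P,box):
    q=(proj(c,P)-np.array(box[:2])+.5)*S-.5
    o=np.zeros((box[3]*S,box[2]*S),np.uint8)
    cv2.fillConvexPoly(o,cv2.convexHull(np.round(q*16).astype(np.int32).reshape(-1,1,2)),1,shift=4);return o
def frame(az,tilt=np.radians(25)):
    z=np.array([np.sin(tilt)*np.cos(az),np.sin(tilt)*np.sin(az),np.cos(tilt)])
    x=np.cross([0,0,1],z);x/=np.linalg.norm(x)   # horizontal
    return np.c_[x,np.cross(z,x),z]
def ring(r,z,n=24,a0=0): 
    a=a0+np.arange(n)*2*np.pi/n;return np.c_[r*np.cos(a),r*np.sin(a),0*a+z]
E
cat > fitn.py <<'E'
from fit import *
import sys
s,t=load("side0"),load("top0")
bs,bt=(345,178,34,32),(362,203,34,32)
lo,hi=(18,90,60),(35,255,255)
ms,mt=ymask(s,bs,lo,hi),ymask(t,bt,lo,hi)
hs,ht=hull_keep(ms,0,bs),hull_keep(mt,0,bt)
def model(p):
    F=frame(p[3]);a=p[4]
    L=np.r_[ring(.022/np.cos(np.pi/6),.011,6,a),ring(.022/np.cos(np.pi/6),-.011,6,a),ring(.007,.038),ring(.005,.042)]
    return p[:3]+L@F.T
def cost(p):
    P=model(p);c=0
    for cm,b,h in((s,bs,hs),(t,bt,ht)):
        r=render(cm,P,b);c+=(r!=h).sum()/h.sum()
    return c
r=differential_evolution(cost,[(.46,.54),(-.19,-.11),(.05,.12),(-np.pi,np.pi),(0,np.pi/3)],seed=1,popsize=20,maxiter=150,tol=1e-6)
print(r.x,r.fun)
np.save("nip.npy",r.x)
P=r.x[:3]+np.array([[0,0,0],[0,0,.042],[0,0,.047]])@frame(r.x[3]).T
print(P)
def ov(cm,b,h,m):
    im=crop(cm,*b,S); 
    for q,col in((render(cm,model(r.x),b),(255,0,0)),(h,(0,0,255))):
        cs,_=cv2.findContours(q,0,2);cv2.drawContours(im,cs,-1,col,1)
    return cv2.resize(im,None,fx=2.8,fy=2.8)
cv2.imwrite("pics/fit1.png",np.hstack([ov(s,bs,hs,ms),ov(t,bt,ht,mt)]))
# plate direction in top image
hsv=cv2.cvtColor(t["pixels"],cv2.COLOR_RGB2HSV)[175:245,340:405]
m=cv2.inRange(hsv,(100,120,40),(125,255,255));k=cv2.minAreaRect(np.argwhere(m)[:,::-1].astype(np.float32)+[340,175] if 0 else (np.argwhere(m)[:,::-1]+np.array([340,175])).astype(np.float32))
W=np.array([onz(t,q,.02) for q in cv2.boxPoints(k)]);print(W)
d=np.diff(W,axis=0);print(np.degrees(np.arctan2(d[:,1],d[:,0])),np.linalg.norm(d,axis=1),np.degrees(r.x[3]))
E
python3 fitn.py
```

```text
[ 0.50870049 -0.15513469  0.05501556 -2.7995939   0.72184975] 0.8282664535844462
[[ 0.50870049 -0.15513469  0.05501556]
 [ 0.49197849 -0.16108751  0.09308049]
 [ 0.48998777 -0.16179618  0.09761202]]
[[ 0.59152063 -0.07856491  0.02      ]
 [ 0.61412732 -0.18629873  0.02      ]
 [ 0.48605115 -0.20953425  0.02      ]
 [ 0.46401229 -0.10342928  0.02      ]]
[ -78.14908857 -169.71726505  101.73395411] [0.11008015 0.1301668  0.10836962] -160.4049149653898
```

View pics/fit1.png

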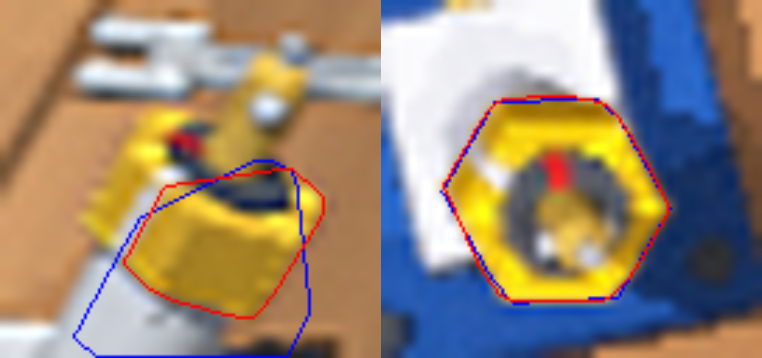

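The top-view fit is good. In the side view the white line splits the colour mask: the collar there spans view points (155,113) to (325,205), with the nipple end at (255,55) to (312,72). I'll use the outline points read from this picture for the side hull.

```bash
python3 - <<'E'
s=open('fitn.py').read()
s=s.replace("def model","""poly=np.array([[138,110],[165,108],[80,215],[86,228],[150,285],[255,320],[263,314],[325,203],[312,72],[290,58],[258,52]])
hs=np.zeros_like(ms);cv2.fillConvexPoly(hs,cv2.convexHull((poly/2.8).round().astype(np.int32).reshape(-1,1,2)),1)
def model""",1).replace("fit1","fit2")
open('fitn.py','w').write(s)
E
python3 fitn.py
```

```text
[ 0.50478392 -0.15165221  0.08736479  3.11725591  0.00440679] 0.08293529224964041
[[ 0.50478392 -0.15165221  0.08736479]
 [ 0.48703921 -0.15122028  0.12542971]
 [ 0.48492675 -0.15116886  0.12996125]]
[[ 0.59152063 -0.07856491  0.02      ]
 [ 0.61412732 -0.18629873  0.02      ]
 [ 0.48605115 -0.20953425  0.02      ]
 [ 0.46401229 -0.10342928  0.02      ]]
[ -78.14908857 -169.71726505  101.73395411] [0.11008015 0.1301668  0.10836962] 178.60560709654266
```

View pics/fit2.png

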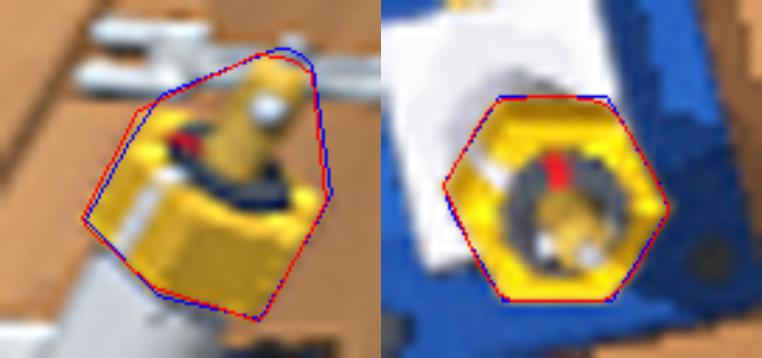

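```bash
cat >> fitn.py <<'E'
def V(c,P,b): return ((proj(c,P)-np.array(b[:2])+.5)*S*2.8).round()
p0=r.x
for az in(None,-2.962):
    def c2(p): 
        q=np.array(p); return cost([*q[:3],az if az else q[3],q[-1]])
    if az:
        best=min((minimize(c2,[*(p0[:3]+np.array(d)),p0[4]],method='Nelder-Mead',options=dict(initial_simplex=[[*(p0[:3]+np.array(d)),p0[4]]]+[[*(p0[:3]+np.array(d)+.002*np.eye(3)[i]),p0[4]] for i in range(3)]+[[*p0[:3],p0[4]+.08]])) for d in([0,0,0],[.002,0,0],[0,-.002,0])),key=lambda k:k.fun)
        p=[*best.x[:3],az,best.x[3]];print(p,best.fun);np.save("nip2.npy",p)
    else:p=p0
    L=np.array([[0,0,.0135],[0,0,.042],[0,0,.047]])
    P=np.array(p[:3])+L@frame(p[3]).T
    print("side",V(s,P,bs).tolist(),"top",(V(t,P,bt)+[381,0]).tolist())
E
sed -i 's/popsize=20,maxiter=150/popsize=12,maxiter=60/' fitn.py; python3 fitn.py | tail -4
```

```text
[ -78.14908857 -169.71726505  101.73395411] [0.11008015 0.1301668  0.10836962] -166.26928619941202
side [[235.0, 163.0], [294.0, 58.0], [304.0, 40.0]] top [[567.0, 214.0], [593.0, 249.0], [597.0, 255.0]]
[np.float64(0.5049072241217577), np.float64(-0.15153549863986265), np.float64(0.08657405233464466), -2.962, np.float64(0.8445534211880841)] 0.08521476628123463
side [[236.0, 162.0], [294.0, 59.0], [305.0, 41.0]] top [[565.0, 214.0], [588.0, 250.0], [592.0, 256.0]]
```

```bash
cat > plan.py <<'E'
from fit import *
from station import telemetry
t=load("top0");p=np.load("nip2.npy");F=frame(p[3]);C=p[:3]
def ang(view,zz):
    uv=[(view[0]-381)/11.2-.5+362,view[1]/11.2-.5+203]
    o,d=ray(t,uv);n=F[:,2];P=o+d*((C+zz*n-o)@n)/(d@n);l=(P-C)@F;return np.degrees(np.arctan2(l[1],l[0])),np.hypot(*l[:2])
print("axis",F[:,2],"white",ang((493,172),.011),ang((478,155),.011),"red",ang((556,165),.0135))
o=telemetry.get_obs();T0=R.from_euler('xyz',o["eef_rot"])
z=-F[:,2]
for k in range(6):
    a=p[4]+np.pi/6+k*np.pi/3
    y=F@[np.cos(a),np.sin(a),0];M=np.c_[np.cross(y,z),y,z]
    yaw=R.from_matrix(M).as_euler('xyz')[2]
    q6=(-.29+1.5708-yaw+np.pi)%(2*np.pi)-np.pi
    print(k,"normal deg",np.degrees(a),"rpy",R.from_matrix(M).as_euler('xyz').round(3),"q6~",round(q6,2))
E
python3 plan.py
```

```text
axis [-0.4158211  -0.07549179  0.90630779] white (np.float64(138.95311760921203), np.float64(0.01948004042952736)) (np.float64(134.85416209851687), np.float64(0.02480419062849198)) red (np.float64(91.11635602327068), np.float64(0.012255617140865926))
0 normal deg 78.38934660741182 rpy [ 2.713 -0.085  1.566] q6~ -0.29
1 normal deg 138.3893466074118 rpy [2.841 0.321 2.546] q6~ -1.27
2 normal deg 198.3893466074118 rpy [-2.996  0.413 -2.61 ] q6~ -2.39
3 normal deg 258.3893466074118 rpy [-2.713  0.085 -1.575] q6~ 2.86
4 normal deg 318.3893466074118 rpy [-2.841 -0.321 -0.596] q6~ 1.88
5 normal deg 378.3893466074118 rpy [ 2.996 -0.413  0.531] q6~ 0.75
```

```bash
cat > rows.py <<'E'
from fit import *
from scipy.optimize import least_squares
from station import telemetry
p=np.load("nip2.npy");F=frame(p[3]);C=p[:3];AX=F[:,2]
def toolR(y,z):
    y=y-z*(y@z);y/=np.linalg.norm(y);return np.c_[np.cross(y,z),y,z]
def collarR(deg):
    a=np.radians(deg);return toolR(F@[np.cos(a),np.sin(a),0],-AX)
def cur():
    o=telemetry.get_obs();return np.array(o["ee_pos"]),R.from_euler('xyz',o["eef_rot"]).as_matrix()
def steps(P1,M1,N,P0=None,M0=None):
    if P0 is None:P0,M0=cur()
    w=R.from_matrix(M0.T@M1).as_rotvec()/N
    r=R.from_rotvec(w).as_matrix();A=np.zeros((3,3));Q=M0.copy()
    for i in range(N):A+=Q;Q=Q@r
    d=np.linalg.solve(A,P1-P0)*1e3
    print(N,"x",d.round(2).tolist(),w.round(4).tolist())
E
python3 - <<'E'
from rows import *
M=collarR(78.4)
steps(C+.10*AX,M,20)
E
```

```text
20 x [21.18, -0.69, 3.07] [-0.0168, 0.0157, -0.0544]
```

>>> carry_out([
  [[21.2,-0.7,3.1,-0.0168,0.0157,-0.0544,94],[21.2,-0.7,3.1,-0.0168,0.0157,-0.0544,94],[21.2,-0.7,3.1,-0.0168,0.0157,-0.0544,94],[21.2,-0.7,3.1,-0.0168,0.0157,-0.0544,94],[21.2,-0.7,3.1,-0.0168,0.0157,-0.0544,94],[21.2,-0.7,3.1,-0.0168,0.0157,-0.0544,94],[21.2,-0.7,3.1,-0.0168,0.0157,-0.0544,94],[21.2,-0.7,3.1,-0.0168,0.0157,-0.0544,94],[21.2,-0.7,3.1,-0.0168,0.0157,-0.0544,94],[21.2,-0.7,3.1,-0.0168,0.0157,-0.0544,94],[21.2,-0.7,3.1,-0.0168,0.0157,-0.0544,94],[21.2,-0.7,3.1,-0.0168,0.0157,-0.0544,94],[21.2,-0.7,3.1,-0.0168,0.0157,-0.0544,94],[21.2,-0.7,3.1,-0.0168,0.0157,-0.0544,94],[21.2,-0.7,3.1,-0.0168,0.0157,-0.0544,94],[21.2,-0.7,3.1,-0.0168,0.0157,-0.0544,94],[21.2,-0.7,3.1,-0.0168,0.0157,-0.0544,94],[21.2,-0.7,3.1,-0.0168,0.0157,-0.0544,94],[21.2,-0.7,3.1,-0.0168,0.0157,-0.0544,94],[21.2,-0.7,3.1,-0.0168,0.0157,-0.0544,94]],
])

```text
time_s: 1.77
ee_pos: [0.4634, -0.1576, 0.1766]
eef_rot: [2.711, -0.083, 1.57]
force: [-0.1, -0.0, 0.3]
grip_width: 0.094
grip_force: 0.0
```

Run:
```python
from rows import *
o=telemetry.get_obs();print(o["qpos"],o["time_s"],o["force"],o["moment"])
M=collarR(78.4)
print(cur()[0]-(C+.1*AX));steps(C+.04*AX,M,4);steps(C-.017*AX,M,10)
```

```text
[-0.56311678  0.00404026  1.99672713  0.39190933  0.84782651 -0.76208474] 1.7667 [-0.13308886 -0.00256983  0.33784545] [ 0.0006729   0.1110793  -0.04217688]
[ 0.00010403  0.0014699  -0.00063881]
4 x [-0.35, 0.04, 14.82] [0.0004, 0.0, 0.001]
10 x [-0.14, 0.01, 11.63] [0.0001, 0.0, 0.0004]
```

>>> carry_out([
  [[-0.2,0,11.7,0,0,0,94],[-0.2,0,11.7,0,0,0,94],[-0.2,0,11.7,0,0,0,94],[-0.2,0,11.7,0,0,0,94],[-0.2,0,11.7,0,0,0,94],[-0.2,0,11.7,0,0,0,94],[-0.2,0,11.7,0,0,0,94],[-0.1,0,11.7,0,0,0,94],[-0.1,0,11.7,0,0,0,94],[0,0,11.7,0,0,0,94],[0,0,0,0,0,0,94]],
])

```text
time_s: 2.68
ee_pos: [0.5117, -0.151, 0.0687]
eef_rot: [2.715, -0.085, 1.568]
force: [0.1, 0.2, -0.5]
grip_width: 0.0937
grip_force: 0.0
```

Run:
```python
from rows import *
from station import optics
o=telemetry.get_obs();print(o["force"],o["moment"])
P,M=cur();print((P-(C-.017*AX))@M*1e3)
c,d=optics.camera("side"),optics.camera("top")
cv2.imwrite("pics/pre.png",np.hstack([crop(c,310,150,80,80,5),crop(d,330,180,80,80,5)]))
```

```text
[ 0.09328835  0.20054394 -0.48353321] [-0.06932759  0.09443632  0.00050415]
[-0.98626314 -1.19685492  2.08977218]
```

View pics/pre.png

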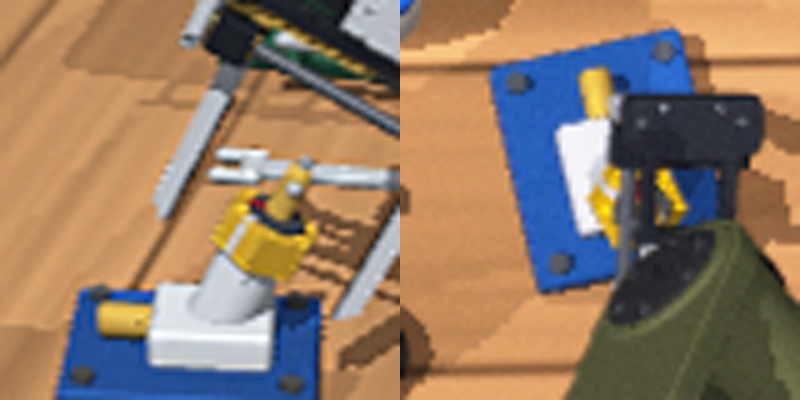

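The side crop shows the finger tips at (165,215) and (345,318) on either side of the collar at (265,235), aligned with its axis. I'll close now.

>>> carry_out([
  [[0,0,0,0,0,0,40],[0,0,0,0,0,0,40],[0,0,0,0,0,0,40],[0,0,0,0,0,0,40],[0,0,0,0,0,0,40],[0,0,0,0,0,0,40],[0,0,0,0,0,0,40],[0,0,0,0,0,0,40],[0,0,0,0,0,0,40],[0,0,0,0,0,0,40]],
], squeeze=15)

```text
time_s: 3.62
ee_pos: [0.512, -0.1516, 0.0706]
eef_rot: [2.712, -0.084, 1.567]
force: [-4.1, -1.7, 1.7]
grip_width: 0.0438
grip_force: 15.0
```

```bash
cat > st.py <<'E'
from rows import *
o=telemetry.get_obs();P,M=cur()
print("F tool",(M.T@o["force"]).round(2),"M tool",(M.T@o["moment"]).round(3),"M world",o["moment"].round(3))
L=(P-C)@F*1e3;print("TCP rel collar in nipple frame mm",L.round(2),"y ang deg",np.degrees(np.arctan2(M[:,1]@F[:,1],M[:,1]@F[:,0])).round(2),"tilt err deg",np.degrees(np.arccos(-M[:,2]@AX)).round(2),"q",o["qpos"].round(2),"t",o["time_s"])
E
python3 st.py
```

```text
F tool [-1.55 -2.95 -3.41] M tool [ 0.51  -0.158  0.065] M world [-0.114  0.519 -0.082]
TCP rel collar in nipple frame mm [  1.31  -0.4  -17.4 ] y ang deg 78.48 tilt err deg 0.06 q [-0.49  0.27  1.99  0.49  0.59 -0.84] t 3.6167
```

>>> carry_out([
  [[-0.3,-0.5,0,0,0,0,40],[0,0,0,0,0,0,40],[0,0,0,0,0,0.06,40],[0,0,0,0,0,0.08,40],[0,0,0,0,0,0.08,40],[0,0,0,0,0,0.08,40],[0,0,0,0,0,0.08,40],[0,0,0,0,0,0.08,40],[0,0,0,0,0,0.08,40],[0,0,0,0,0,0.08,40],[0,0,0,0,0,0,40]],
], squeeze=40)

```text
time_s: 4.53
ee_pos: [0.5113, -0.1513, 0.0703]
eef_rot: [2.836, -0.316, 0.974]
force: [-5.3, 3.2, 5.7]
grip_width: 0.0437
grip_force: 40.0
```

```bash
python3 st.py
```

```text
F tool [ 1.46 -4.26 -7.16] M tool [1.475 0.023 0.083] M world [0.84  1.152 0.39 ]
TCP rel collar in nipple frame mm [  0.93  -1.18 -17.43] y ang deg 42.69 tilt err deg 0.03 q [-0.49  0.27  1.99  0.49  0.59 -0.21] t 4.5333
```

>>> carry_out([
  [[0,0,0,0,0,0.06,40],[0,0,0,0,0,0.06,40],[0,0,0,0,0,0.05,40],[0,0,0,0,0,0.03,40],[0,0,0,0,0,0,40]],
])

```text
time_s: 4.95
ee_pos: [0.5111, -0.1511, 0.0702]
eef_rot: [2.904, -0.369, 0.772]
force: [-5.9, 4.6, 7.6]
grip_width: 0.0436
grip_force: 40.0
```

```bash
python3 st.py
```

```text
F tool [ 1.78 -5.44 -8.97] M tool [ 1.873 -0.126  0.109] M world [1.218 1.323 0.549]
TCP rel collar in nipple frame mm [  0.72  -1.34 -17.46] y ang deg 31.41 tilt err deg 0.06 q [-0.49  0.27  1.99  0.49  0.59 -0.02] t 4.95
```

>>> carry_out([
  [[0,0,0,0,0,0.03,40],[0,0,0,0,0,0.03,40],[0,0,0,0,0,0,40]],
])

```text
time_s: 5.2
ee_pos: [0.5109, -0.1514, 0.0701]
eef_rot: [2.926, -0.381, 0.712]
force: [-10.6, 0.8, 7.3]
grip_width: 0.0438
grip_force: 40.8
```

```bash
python3 st.py
```

```text
F tool [ -4.23  -5.31 -10.95] M tool [ 1.284 -0.874 -1.245] M world [-0.12   1.377  1.433]
TCP rel collar in nipple frame mm [  0.96  -1.58 -17.42] y ang deg 28.13 tilt err deg 0.07 q [-0.49  0.27  1.99  0.49  0.59  0.04] t 5.2
```

The moment jumped to -1.2 N m, so the collar is at its stop. I'll make one small confirming nudge, then open and withdraw along the axis.

>>> carry_out([
  [[0,0,0,0,0,0.015,40],[0,0,0,0,0,0,40],[0,0,0,0,0,0,94],[0,0,0,0,0,0,94],[0,0,0,0,0,0,94],[0,0,0,0,0,0,94],[0,0,0,0,0,0,94],[0,0,0,0,0,0,94],[0,0,0,0,0,0,94],[0,0,-20,0,0,0,94],[0,0,-20,0,0,0,94],[0,0,-20,0,0,0,94],[0,0,-20,0,0,0,94],[0,0,-20,0,0,0,94],[0,0,-20,0,0,0,94],[0,0,-20,0,0,0,94],[0,0,-20,0,0,0,94]],
])

```text
time_s: 6.62
ee_pos: [0.4445, -0.1638, 0.2163]
eef_rot: [2.93, -0.385, 0.696]
force: [-0.3, 0.3, -0.6]
grip_width: 0.0941
grip_force: 0.0
```

Run:
```python
from fit import *
s,t=load("side0"),load("top0")
# large gauge: fit silhouette of orange grip + black head + white dial
bs,bt=(295,258,38,52),(244,200,34,34)
import station
from rows import cur
from station import optics
s,t=optics.camera("side"),optics.camera("top")
pickle.dump(s,open("side1.pkl","wb"));pickle.dump(t,open("top1.pkl","wb"))
cv2.imwrite("pics/look2.png",np.vstack([np.hstack([crop(s,*bs,8)[:272*1+100,:272],np.zeros((372,8,3),np.uint8),cv2.resize(crop(t,*bt,8),(372,372))])]+[]))
a=crop(s,345,178,34,32,8);b=crop(t,362,203,34,32,8)
im=cv2.imread("pics/look2.png");row=np.hstack([a,b]);row=np.pad(row[:220],((0,0),(0,im.shape[1]-row.shape[1]),(0,0)));cv2.imwrite("pics/look2.png",np.vstack([im,row]))
```

```text
(no output)
```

View pics/look2.png

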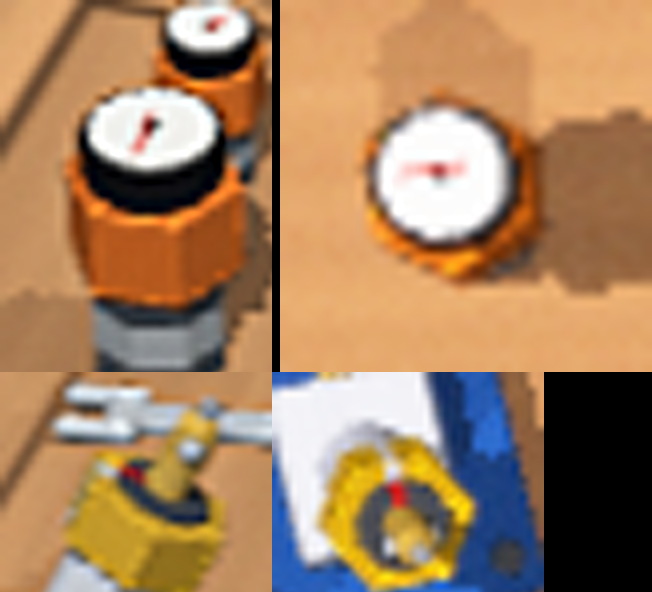

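The collar's white line now sits at the red mark (top crop about (390,470)), so it is locked. The gauge is at side crop (150,130) for the dial and top crop (443,173). Next is a fit of the gauge's position and hex angle.

```bash
cat > fitg.py <<'E'
from fit import *
s,t=load("side1"),load("top1")
bs,bt=(295,258,38,40),(244,200,34,34)
lo,hi=(3,205,60),(16,255,255)
ms,mt=ymask(s,bs,lo,hi),ymask(t,bt,lo,hi)
pol=np.array([[155,0],[272,0],[272,150],[225,150],[155,80]])//2
cv2.fillPoly(ms,[pol.astype(np.int32)],0)
mt|=ymask(t,bt,(0,0,190),(180,60,255))
hs,ht=hull_keep(ms,0,bs),hull_keep(mt,0,bt)
r6=.02/np.cos(np.pi/6)
def hexp(p): return np.array([p[0],p[1],0])+np.r_[ring(r6,.032,6,p[2]),ring(r6,.058,6,p[2])]
def top(p): return np.r_[hexp(p),np.array([p[0],p[1],0])+ring(.0185,.071)]
def cost(p): return (render(s,hexp(p),bs)!=hs).sum()/hs.sum()+(render(t,top(p),bt)!=ht).sum()/ht.sum()
r=differential_evolution(cost,[(.49,.55),(.13,.19),(0,np.pi/3)],seed=1,tol=1e-6,maxiter=60)
print(r.x,np.degrees(r.x[2]),r.fun);np.save("gau.npy",r.x)
o=[]
for c,b,h,m in((s,bs,hs,hexp(r.x)),(t,bt,ht,top(r.x))):
    im=crop(c,*b,S)
    for q,col in((render(c,m,b),(255,0,0)),(h,(0,0,255))):
        cs,_=cv2.findContours(q,0,2);cv2.drawContours(im,cs,-1,col,1)
    o.append(cv2.resize(im,(380,380)))
cv2.imwrite("pics/fitg.png",np.hstack(o))
P=[r.x[0],r.x[1],.071];print(proj(s,P),proj(t,P),"dial seen (313.2,273.8),(258.4,215.3)")
# small gauge
print("small",onz(t,(287,212),.05))
E
python3 fitg.py
```

```text
[0.52629618 0.16477577 0.78502278] 44.978491922428304 1.3917579678365422
[[313.98626475 274.02986996]] [[258.1218634  215.37703127]] dial seen (313.2,273.8),(258.4,215.3)
small [0.53727652 0.08876241 0.05      ]
```

View pics/fitg.png

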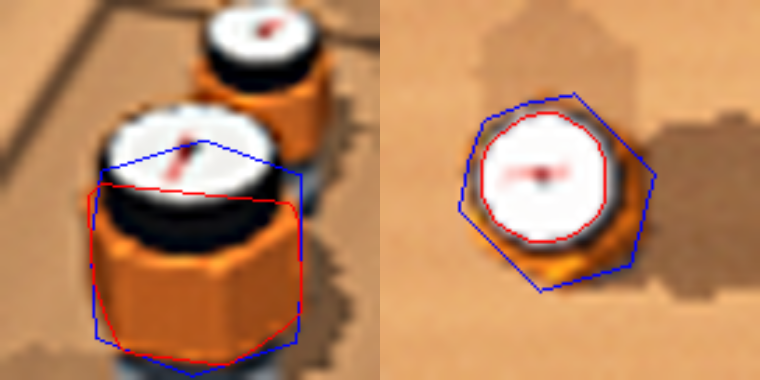

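```bash
cat >> rows.py <<'E'
G=np.array([.5263,.1648,0]);az=np.radians(37)
MG=toolR(np.array([np.cos(az),np.sin(az),0]),np.array([0,0,-1.]))
E
python3 - <<'E'
from rows import *
print(R.from_matrix(MG).as_euler('xyz'));steps(G+[0,0,.19],MG,20)
E
```

```text
[3.14159265 0.         2.21656815]
20 x [18.34, 0.85, 4.89] [0.0233, -0.0073, -0.0767]
```

>>> carry_out([
  [[18.3,0.9,4.9,0.0233,-0.0073,-0.0767,94],[18.3,0.9,4.9,0.0233,-0.0073,-0.0767,94],[18.3,0.9,4.9,0.0233,-0.0073,-0.0767,94],[18.3,0.9,4.9,0.0233,-0.0073,-0.0767,94],[18.3,0.9,4.9,0.0233,-0.0073,-0.0767,94],[18.3,0.9,4.9,0.0233,-0.0073,-0.0767,94],[18.3,0.9,4.9,0.0233,-0.0073,-0.0767,94],[18.3,0.9,4.9,0.0233,-0.0073,-0.0767,94],[18.3,0.9,4.9,0.0233,-0.0073,-0.0767,94],[18.3,0.9,4.9,0.0233,-0.0073,-0.0767,94],[18.3,0.9,4.9,0.0233,-0.0073,-0.0767,94],[18.3,0.9,4.9,0.0233,-0.0073,-0.0767,94],[18.3,0.9,4.9,0.0233,-0.0073,-0.0767,94],[18.3,0.9,4.9,0.0233,-0.0073,-0.0767,94],[18.3,0.9,4.9,0.0233,-0.0073,-0.0767,94],[18.3,0.9,4.9,0.0233,-0.0073,-0.0767,94],[18.3,0.9,4.9,0.0233,-0.0073,-0.0767,94],[18.3,0.9,4.9,0.0233,-0.0073,-0.0767,94],[18.3,0.9,4.9,0.0233,-0.0073,-0.0767,94],[18.3,0.9,4.9,0.0233,-0.0073,-0.0767,94]],
])

```text
time_s: 8.38
ee_pos: [0.5262, 0.1661, 0.1861]
eef_rot: [-3.138, -0.006, 2.221]
force: [0.3, -0.0, -0.2]
grip_width: 0.094
grip_force: 0.0
```

>>> carry_out([
  [[0,0,0,0,0,0,94]],
])

```text
time_s: 8.47
ee_pos: [0.5251, 0.1676, 0.1854]
eef_rot: [-3.136, -0.006, 2.224]
force: [-0.5, -0.1, -0.2]
grip_width: 0.0942
grip_force: 0.0
```

Run:
```python
from rows import *
print(telemetry.get_obs()["qpos"]);steps(G+[0,0,.026],MG,1)
```

```text
[ 0.24061989  0.32353996  1.53765837  0.00405475  1.28767124 -0.41391341]
1 x [-3.99, 0.03, 159.42] [-0.0051, -0.0065, 0.0076]
```

>>> carry_out([
  [[-4,0,10,-0.005,-0.006,0.007,94],[0,0,20,0,0,0,94],[0,0,20,0,0,0,94],[0,0,20,0,0,0,94],[0,0,20,0,0,0,94],[0,0,20,0,0,0,94],[0,0,20,0,0,0,94],[0,0,15,0,0,0,94],[0,0,10,0,0,0,94],[0,0,4,0,0,0,94],[0,0,0,0,0,0,94],[0,0,0,0,0,0,94]],
])

```text
time_s: 9.47
ee_pos: [0.5298, 0.1619, 0.0292]
eef_rot: [3.138, 0.001, 2.209]
force: [-0.2, -0.7, -0.9]
grip_width: 0.0941
grip_force: 0.0
```

Run:
```python
from rows import *
steps(G+[0,0,.026],MG,1)
```

```text
1 x [4.4, -1.12, 3.21] [0.0041, 0.0011, -0.0074]
```

>>> carry_out([
  [[4,-1,2.5,0.004,0.001,-0.007,94],[0,0,0,0,0,0,94],[0,0,0,0,0,0,94],[0,0,0,0,0,0,94]],
])

```text
time_s: 9.8
ee_pos: [0.5264, 0.1647, 0.0266]
eef_rot: [-3.142, 0.0, 2.217]
force: [-0.8, -0.4, 0.1]
grip_width: 0.0939
grip_force: 0.0
```

>>> carry_out([
  [[0,0,0,0,0,0,30],[0,0,0,0,0,0,30],[0,0,0,0,0,0,30],[0,0,0,0,0,0,30],[0,0,0,0,0,0,30],[0,0,0,0,0,0,30],[0,0,0,0,0,0,30],[0,0,0,0,0,0,30],[0,0,0,0,0,0,30],[0,0,0,0,0,0,30]],
], squeeze=10)

```text
time_s: 10.63
ee_pos: [0.5263, 0.1646, 0.0262]
eef_rot: [-3.141, -0.0, 2.217]
force: [-0.4, -0.3, 0.1]
grip_width: 0.0404
grip_force: 9.8
```

Run:
```python
from rows import *
steps(G+[0,0,.026],MG,1);o=telemetry.get_obs();print(o["moment"])
```

```text
1 x [0.16, 0.15, 0.24] [-0.0006, -0.0, 0.0001]
[ 0.04834408 -0.19160559  0.04078902]
```

>>> carry_out([
  [[0,0,0,0,0,0,30],[0,0,0,0,0,0,30],[0,0,0,0,0,0,30],[0,0,-4,0,0,0,30],[0,0,-8,0,0,0,30],[0,0,-16,0,0,0,30],[0,0,-20,0,0,0,30],[0,0,-20,0,0,0,30],[0,0,-20,0,0,0,30],[0,0,-20,0,0,0,30],[0,0,-12,0,0,0,30],[0,0,0,0,0,0,30],[0,0,0,0,0,0,30],[0,0,0,0,0,0,30]],
], squeeze=58)

```text
time_s: 11.8
ee_pos: [0.5258, 0.1645, 0.1454]
eef_rot: [-3.14, -0.001, 2.217]
force: [-0.5, -0.6, -3.3]
grip_width: 0.0396
grip_force: 57.4
```

Run:
```python
from rows import *
for a in(80,100):steps(C+.098*AX,collarR(a),20)
print(telemetry.get_obs()["moment"])
```

```text
20 x [-14.44, -8.06, -3.43] [-0.0221, -0.0032, 0.0315]
20 x [-12.78, -10.21, -3.03] [-0.0209, -0.0069, 0.0144]
[ 0.00108803 -0.05804549 -0.02337994]
```

>>> carry_out([
  [[-12.8,-10.2,-3,-0.0209,-0.0069,0.0144,30],[-12.8,-10.2,-3,-0.0209,-0.0069,0.0144,30],[-12.8,-10.2,-3,-0.0209,-0.0069,0.0144,30],[-12.8,-10.2,-3,-0.0209,-0.0069,0.0144,30],[-12.8,-10.2,-3,-0.0209,-0.0069,0.0144,30],[-12.8,-10.2,-3,-0.0209,-0.0069,0.0144,30],[-12.8,-10.2,-3,-0.0209,-0.0069,0.0144,30],[-12.8,-10.2,-3,-0.0209,-0.0069,0.0144,30],[-12.8,-10.2,-3,-0.0209,-0.0069,0.0144,30],[-12.8,-10.2,-3,-0.0209,-0.0069,0.0144,30],[-12.8,-10.2,-3,-0.0209,-0.0069,0.0144,30],[-12.8,-10.2,-3,-0.0209,-0.0069,0.0144,30],[-12.8,-10.2,-3,-0.0209,-0.0069,0.0144,30],[-12.8,-10.2,-3,-0.0209,-0.0069,0.0144,30],[-12.8,-10.2,-3,-0.0209,-0.0069,0.0144,30],[-12.8,-10.2,-3,-0.0209,-0.0069,0.0144,30],[-12.8,-10.2,-3,-0.0209,-0.0069,0.0144,30],[-12.8,-10.2,-3,-0.0209,-0.0069,0.0144,30],[-12.8,-10.2,-3,-0.0209,-0.0069,0.0144,30],[-12.8,-10.2,-3,-0.0209,-0.0069,0.0144,30]],
])

```text
time_s: 13.47
ee_pos: [0.4642, -0.1596, 0.1744]
eef_rot: [2.71, 0.072, 1.907]
force: [0.7, 0.0, -3.2]
grip_width: 0.0396
grip_force: 57.4
```

>>> carry_out([
  [[0,0,0,0,0,0,30],[0,0,0,0,0,0,30],[0,0,0,0,0,0,30]],
])

```text
time_s: 13.72
ee_pos: [0.4648, -0.1587, 0.1749]
eef_rot: [2.71, 0.072, 1.908]
force: [0.3, 0.3, -2.5]
grip_width: 0.0398
grip_force: 57.4
```

```bash
python3 st.py
python3 - <<'E'
from rows import *
from station import optics
steps(C+.098*AX,collarR(100),1)
c,d=optics.camera("side"),optics.camera("top")
cv2.imwrite("pics/pren.png",np.hstack([crop(c,325,130,72,80,7),crop(d,350,190,40,80,7)]))
P,M=cur()
L=lambda q:((q-[325,130]+.5)*7).round().tolist()
print(L(proj(c,P-M[:,2]*(-.026))),L(proj(c,P-M[:,2]*.045)),L(proj(c,C+.047*AX)))
E
```

```text
F tool [ 0.41 -0.68  2.41] M tool [ 0.313  0.04  -0.008] M world [-0.073  0.307  0.001]
TCP rel collar in nipple frame mm [-0.11  0.39 97.24] y ang deg 99.92 tilt err deg 0.06 q [-0.56  0.01  1.99  0.39  0.85 -1.14] t 13.7167
1 x [-0.04, -0.4, -0.76] [0.0006, -0.0009, -0.0013]
[[360.0, 304.0]] [[458.0, 133.0]] [[330.0, 362.0]]
```

View pics/pren.png

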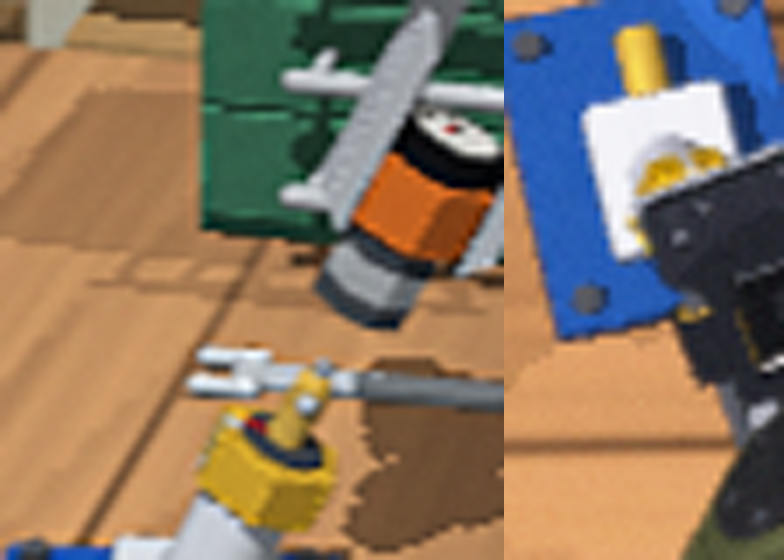

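The side crop shows the mouth at (357,305) and the pin at (322,366), both on the gauge's axis line, and the white line is still at the red mark. Now I advance along the axis.

>>> carry_out([
  [[0,-0.3,5,0,0,0,30],[0,0,6,0,0,0,30],[0,0,6,0,0,0,30],[0,0,4,0,0,0,30],[0,0,4,0,0,0,30],[0,0,4,0,0,0,30],[0,0,4,0,0,0,30],[0,0,0,0,0,0,30],[0,0,0,0,0,0,30]],
])

```text
time_s: 14.57
ee_pos: [0.4785, -0.1566, 0.1453]
eef_rot: [2.71, 0.073, 1.908]
force: [0.8, -0.7, -1.9]
grip_width: 0.0401
grip_force: 57.4
```

```bash
python3 st.py
```

```text
F tool [-0.82 -0.38  2.02] M tool [ 0.332  0.047 -0.071] M world [-0.1    0.323  0.06 ]
TCP rel collar in nipple frame mm [ 0.27  0.45 64.57] y ang deg 99.94 tilt err deg 0.09 q [-0.54  0.08  2.    0.41  0.77 -1.15] t 14.5667
```

>>> carry_out([
  [[0,0,1.5,0,0,0,30],[0,0,1.5,0,0,0,30],[0,0,1.5,0,0,0,30],[0,0,1.5,0,0,0,30],[0,0,0,0,0,0,30],[0,0,0,0,0,0,30]],
])

```text
time_s: 15.07
ee_pos: [0.481, -0.1562, 0.14]
eef_rot: [2.709, 0.073, 1.908]
force: [0.2, -1.1, -4.3]
grip_width: 0.0396
grip_force: 57.4
```

```bash
python3 st.py
```

```text
F tool [-0.78 -2.02  3.89] M tool [ 0.283  0.057 -0.001] M world [-0.046  0.285  0.004]
TCP rel collar in nipple frame mm [ 0.29  0.49 58.67] y ang deg 99.94 tilt err deg 0.09 q [-0.54  0.09  2.    0.42  0.75 -1.16] t 15.0667
```

>>> carry_out([
  [[0,0,1.5,0,0,0,30],[0,0,1.5,0,0,0,30],[0,0,1,0,0,0,30],[0,0,1,0,0,0,30],[0,0,1,0,0,0,30],[0,0,0,0,0,0,30]],
])

```text
time_s: 15.57
ee_pos: [0.4837, -0.1558, 0.1349]
eef_rot: [2.709, 0.073, 1.908]
force: [-0.5, 1.2, 1.2]
grip_width: 0.0396
grip_force: 57.4
```

```bash
python3 st.py
```

```text
F tool [ 1.24  0.46 -1.23] M tool [ 0.126  0.259 -0.041] M world [0.161 0.201 0.136]
TCP rel collar in nipple frame mm [ 0.42  0.79 52.94] y ang deg 99.95 tilt err deg 0.12 q [-0.53  0.11  2.    0.42  0.74 -1.16] t 15.5667
```

>>> carry_out([
  [[0,0,1,0,0,0,30],[0,0,1,0,0,0,30],[0,0,1,0,0,0,30],[0,0,1,0,0,0,30],[0,0,0,0,0,0,30]],
])

```text
time_s: 15.98
ee_pos: [0.4852, -0.1553, 0.1305]
eef_rot: [2.71, 0.073, 1.908]
force: [4.4, 0.5, -6.2]
grip_width: 0.04
grip_force: 57.4
```

```bash
python3 st.py
```

```text
F tool [-0.56  1.26  7.5 ] M tool [-0.187 -0.053 -0.016] M world [ 0.01  -0.194  0.006]
TCP rel collar in nipple frame mm [ 0.14  0.39 48.31] y ang deg 99.93 tilt err deg 0.09 q [-0.53  0.12  2.    0.43  0.73 -1.16] t 15.9833
```

>>> carry_out([
  [[0,0,1,0,0,0,30],[0,0,1,0,0,0,30],[0,0,1,0,0,0,30],[0,0,1,0,0,0,30],[0,0,0,0,0,0,30]],
])

```text
time_s: 16.4
ee_pos: [0.4868, -0.1551, 0.127]
eef_rot: [2.71, 0.073, 1.908]
force: [0.9, -0.1, -2.8]
grip_width: 0.0399
grip_force: 57.4
```

```bash
python3 st.py
```

```text
F tool [-0.17 -0.44  2.89] M tool [ 0.369  0.013 -0.016] M world [-0.117  0.35  -0.007]
TCP rel collar in nipple frame mm [ 0.28  0.39 44.46] y ang deg 99.94 tilt err deg 0.08 q [-0.53  0.12  2.    0.43  0.72 -1.16] t 16.4
```

It snapped: the pull has ended. Now I push against the valve spring.

>>> carry_out([
  [[0,0,1,0,0,0,30],[0,0,1,0,0,0,30],[0,0,1,0,0,0,30],[0,0,0,0,0,0,30],[0,0,0,0,0,0,30]],
])

```text
time_s: 16.82
ee_pos: [0.4882, -0.155, 0.1248]
eef_rot: [2.709, 0.073, 1.908]
force: [-2.6, 0.2, 1.4]
grip_width: 0.0397
grip_force: 57.4
```

```bash
python3 st.py
```

```text
F tool [ 0.98 -1.56 -2.38] M tool [ 0.562  0.146 -0.025] M world [-0.072  0.575  0.042]
TCP rel collar in nipple frame mm [ 0.38  0.66 41.83] y ang deg 99.95 tilt err deg 0.11 q [-0.53  0.13  2.    0.43  0.72 -1.17] t 16.8167
```

>>> carry_out([
  [[0,0,1,0,0,0,30],[0,0,1,0,0,0,30],[0,0,1,0,0,0,30],[0,0,1,0,0,0,30],[0,0,0,0,0,0,30],[0,0,0,0,0,0,30]],
])

```text
time_s: 17.32
ee_pos: [0.4896, -0.1548, 0.1219]
eef_rot: [2.709, 0.074, 1.908]
force: [-19.6, 0.6, 19.6]
grip_width: 0.0401
grip_force: 57.4
```

```bash
python3 st.py
```

```text
F tool [  5.61  -8.16 -25.9 ] M tool [ 1.707  0.99  -0.056] M world [0.251 1.929 0.339]
TCP rel collar in nipple frame mm [ 0.47  0.77 38.62] y ang deg 99.98 tilt err deg 0.12 q [-0.52  0.14  2.    0.44  0.71 -1.17] t 17.3167
```

>>> carry_out([
  [[0.4,-0.6,0,0,0,0,30],[0,0,0,0,0,0,30],[0,0,0,0,0,0,30],[0,0,0,0,0,0,30]],
])

```text
time_s: 17.65
ee_pos: [0.4895, -0.1548, 0.1219]
eef_rot: [2.708, 0.074, 1.908]
force: [-13.9, 1.2, 16.9]
grip_width: 0.0397
grip_force: 57.4
```

```bash
python3 st.py
python3 - <<'E'
from h import *
from station import optics
c,d=optics.camera("side"),optics.camera("top")
cv2.imwrite("pics/end.png",np.hstack([crop(c,320,150,70,80,7),crop(d,245,150,160,140,2)]) if 0 else np.hstack([crop(c,320,150,70,80,7),cv2.resize(crop(c,220,150,190,180,2),(300,560))]))
E
```

```text
F tool [  4.5   -4.27 -21.03] M tool [ 0.797  0.621 -0.027] M world [0.251 0.952 0.226]
TCP rel collar in nipple frame mm [ 0.42  0.7  38.67] y ang deg 99.97 tilt err deg 0.19 q [-0.52  0.14  2.    0.44  0.71 -1.17] t 17.65
```

View pics/end.png

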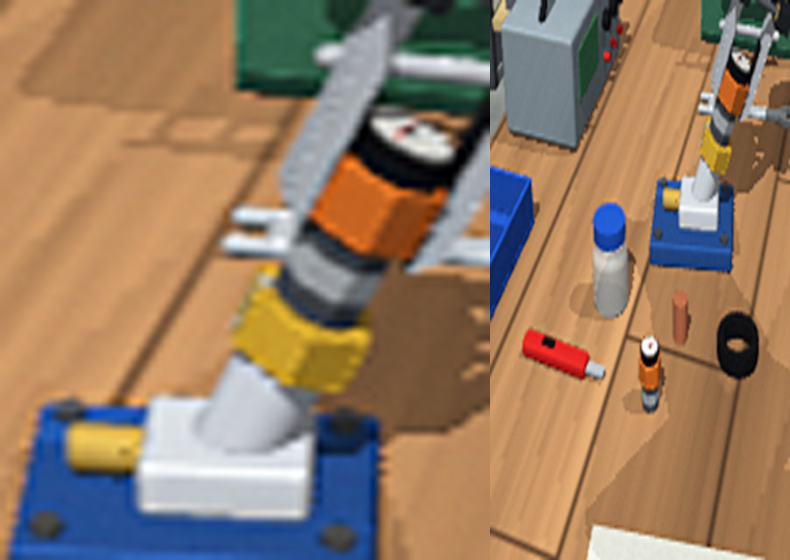

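The picture shows the coupler seated right on the collar's disc at (330,300), with the bystanders where they were. I'll push slightly more and check that it holds steady.

>>> carry_out([
  [[0,0,0.4,0,0,0,30],[0,0,0,0,0,0,30],[0,0,0,0,0,0,30],[0,0,0,0,0,0,30],[0,0,0,0,0,0,30],[0,0,0,0,0,0,30],[0,0,0,0,0,0,30],[0,0,0,0,0,0,30],[0,0,0,0,0,0,30],[0,0,0,0,0,0,30],[0,0,0,0,0,0,30],[0,0,0,0,0,0,30]],
])

```text
time_s: 18.75
ee_pos: [0.4896, -0.1548, 0.1219]
eef_rot: [2.708, 0.075, 1.908]
force: [-18.8, 0.5, 23.1]
grip_width: 0.04
grip_force: 57.4
```

```bash
python3 st.py
```

```text
F tool [  4.96  -6.05 -28.76] M tool [ 1.278  0.897 -0.013] M world [0.332 1.498 0.292]
TCP rel collar in nipple frame mm [ 0.47  0.74 38.59] y ang deg 99.98 tilt err deg 0.2 q [-0.52  0.14  2.    0.44  0.71 -1.17] t 18.75
```

It is steady and hard against the seat at about 30 N, so I'm handing in.

```bash
python3 -c "
from station import ctrl;print(ctrl.hand_in())"
```

```text
the job is handed in; nothing more can be done
None
```

I turned the collar to its stop with the white line on the red mark, snapped the gauge onto the nipple, pressed it fully down, and handed the job in at about 19 s while still gripping and pushing with about 30 N; no score came back.

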